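# Pack two soaps in a wooden gift box and click its lid shut

### The arm

A 6-joint arm with a two-finger parallel gripper is mounted at the origin on the work surface. World frame = base frame: x ahead of the robot, y to its left, z up, the work surface at z = 0. Lengths are in m, angles in rad, forces in N, time in s.
With the tool pointing down it reaches from about 0.25 to 0.775 m from the base axis. Payload 4 kg.
Tool frame: the origin (TCP) lies midway between the tips of the shut fingers; the grasp point (between the pads) lies 19 mm behind it (robot.pinch_z is the distance from the TCP to the grasp point, in m); x points along the fingers, y is the direction in which the jaws open and shut, and the axes are right-handed (so a half turn about x gives the same grasp; the last joint's range is limited). The gripper opens to 94 mm and grips with 3 to 60 N. Pads are 16 mm wide; open, the fingers measure 119 mm over their backs; the gripper's body (75 mm by 177 mm) begins 78 mm behind the grasp point.
Start: joints at [1.152, 0.087, 1.371, -0, 1.684, -0.103], TCP at [0.171, 0.523, 0.206] pointing down, gripper open.
Joint ranges: [-3.1, 3.1], [-0.76, 2.03], [0.27, 2.55], [-1.08, 4.22], [0.17, 2.65], [-2.57, 2.57]. Speed limits (rad/s): [2.79, 2.79, 3.14, 3.14, 3.14, 3.14].

### API

Orientations are given as [roll, pitch, yaw] about the fixed x, y, z axes, in that order (R = Rz(yaw) Ry(pitch) Rx(roll)).
In Python, from bench import robot, imaging gives the robot as it stands. The module is installed in compiled form; this text tells all that it offers.
- The arm moves only by the tool drive_tool, never from a script. Its argument "commands" is a list that holds one entry, the list of rows, each a list of 4 numbers: the shift along the tool's x, y, z as a fraction of full scale, then the turn about the tool's x as a fraction of full scale. A call has 1 to 20 rows; each row shifts and turns the commanded pose from where the row before left it, along the tool's axes as they then stand; what a row does not reach is not made up. Full scale, the value 1, is 0.25 m for a shift and 360 degrees for a turn. A row lasts 1/10 s, in which the tool goes at most 50 mm and 8.59 degrees, less where a joint would pass 70% of its speed; a pose out of reach is approached as far as the arm can. A call with a number of a shift or a turn outside -1 to 1 is refused whole. A call with a gripper value outside its range is refused whole. "grip" is the opening, from 0 (shut) to 1 (fully open), set as the call begins (left out, the last holds). The fingers move at their own pace and stop on an object; the grip force is fixed at half the most. Time passes only in rows, so rows that do not move let the fingers close. It gives the time, the measured TCP pose, the force and the opening at its end, in the units of the state.
- robot.get_obs(): the state, without advancing time (a new reading comes with each control period).
- imaging.snapshot(name): name is "scene" or "side" or "wrist"; returns a dict with "pixels" (480x640x3 uint8, red, green, blue), "z_map" (480x640 float32, m along the optical axis (not along the pixel's ray), 0 where there is no reading), "mtx" (3x3 intrinsics, pixels), "extrinsics" (4x4, takes a point from world to camera coordinates). Camera axes: x right, y up, looking along -z (the intrinsics and any distortion apply to the point x, -y, -z); pixel columns grow to the right and rows downward; lengths in m; the calibration is good to about 2 mm. The wrist camera is an equidistant fisheye: a pixel r from the principal point sees the ray r / f radians off the axis. A picture is of the moment at which its call begins.
- robot.close_job(): hands the job in, once; it reports no verdict.
The state is a dict: "time": time; "joint_positions": joint angles; "qvel": joint speeds; "joint_torque": joint torques, N m; "tool_pos": TCP position; "ee_rot": TCP orientation; "wrist_force": force on the tool from outside, world axes, zero at the start; "wrist_torque": the same for the moment, N m; "width": finger opening in m.
Only numpy, scipy, OpenCV 4.12 (cv2) and the standard library are available. Lean on these libraries where they do the work, as an engineer would, in place of code of your own. Each camera call takes 0.05 s, during which the arm holds its last target.

### The job

Pack the gift box: take the plain bar soap and the small round flower soap from the draining board and set each gently on the floor of the open wooden box, lying flat and right side up, the bar in the longer compartment and the round one in the shorter. Then swing the hinged lid over and press its free edge down until the spring catch clicks and the lid stays fully shut by itself. Leave the other things on the table where they are.

Things in the scene. Friction and masses are not known exactly. Their poses are not given: they have to be found in the camera images.
- gift_box: Light wooden box fixed to the table, 142 (x) x 218 (y) x 52 high without lid; origin under the centre of its base, z up. Walls and floor 6 thick. Lid hinge along the top of its +x long wall (outer side of the table), catch in the middle of its -x long wall. A partition 36 high, parallel to x, leaves a longer compartment (110 along y, on its -y side, nearer the robot) and a shorter one (90, +y side).
- bar_bay (a point): Centre of the floor of the longer compartment (110 along the box's y x 130 along its x, 46 deep below the rim); axes as the box.
- round_bay (a point): Centre of the floor of the shorter compartment (90 along the box's y x 130 along its x, 46 deep); axes as the box.
- lid (a joint): Lid angle, rad: 0 shut, 1.57 upright, 1.9 leaning outwards at its stop; starts open at 1.62 to 1.85. Stiff hinge (0.2 N m): stays at any angle where it is left. Below about 0.10 the catch resists; past about 0.03 it snaps down to 0 and holds. Pressing it past the catch takes up to about 18 N at the free edge.
- lid_hinge (a point): Middle of the hinge line, at the height of the box's rim (52 above the table); it turns with the lid. The hinge line runs along the box's y.
- lid_edge (a point): Middle of the lid's free edge, on its outer (upper when shut) face, 145 from the hinge line; when shut, 60 above the table. The lid is a flat wooden board 154 (from the hinge) x 218 x 8 thick, with a steel tongue 60 wide that hangs 27 below the middle of the free edge when shut.
- drain_board: Slatted wooden draining board, fixed to the table, 290 (its x) x 200 (its y) x 18 high, on the other side of the table from the box; the two soaps lie on it. Origin under its centre.
- bar_soap: Plain yellow bar of soap, 80 (its x) x 50 (its y) x 36 high with 1.5 more of raised panel, about 0.14 kg; origin under its centre, z up.
- round_soap: Round yellow soap with a flower on top, 58 in diameter, 36 high with 3 more of relief, about 0.1 kg; origin under its centre, z up. (The larger flower soaps, 84 in diameter, fixed on the long board at the far edge of the table, are not to be packed.)
- stamp: Bystander: small turned wooden soap stamp, 52 high, foot 36 in diameter, standing at the back of the draining board; origin under its foot
- nail_brush: Bystander: wooden nail brush 85 x 30 x 26 high, at the back of the draining board; origin under its middle
- oil_bottle: Bystander: small amber glass bottle, 38 in diameter, 85 high, standing on the table; origin under its base
- salve_tin: Bystander: flat aluminium tin, 70 in diameter, 30 high, on the table; origin under its base
Not all that is in view belongs to the job. Leave any turquoise look-alike of the round_soap alone.

How it is judged:
On the way, in this order (a step that is already met when the one before it is completed fails the run):
1. one of the soaps lies flat and released in its own compartment (((x of bar_soap in the frame of bar_bay between -0.05 and 0.05 m and y of bar_soap in the frame of bar_bay between -0.04 and 0.04 m and z of bar_soap in the frame of bar_bay between -0.006 and 0.008 m and angle between bar_soap's own z axis and vertical below 0.2 rad and linear speed of bar_soap below 0.05 m/s and contact force between the fingers and bar_soap below 0.3 N) or (x of round_soap in the frame of round_bay between -0.05 and 0.05 m and y of round_soap in the frame of round_bay between -0.04 and 0.04 m and z of round_soap in the frame of round_bay between -0.006 and 0.008 m and angle between round_soap's own z axis and vertical below 0.2 rad and linear speed of round_soap below 0.05 m/s and contact force between the fingers and round_soap below 0.3 N))), for 0.1 s.
2. both soaps lie flat and released in their own compartments, with the lid still open (x of bar_soap in the frame of bar_bay between -0.05 and 0.05 m and y of bar_soap in the frame of bar_bay between -0.04 and 0.04 m and z of bar_soap in the frame of bar_bay between -0.006 and 0.008 m and angle between each of bar_soap, round_soap's own z axis and vertical below 0.2 rad and linear speed of each of bar_soap, round_soap below 0.05 m/s and contact force between the fingers and bar_soap below 0.3 N and x of round_soap in the frame of round_bay between -0.05 and 0.05 m and y of round_soap in the frame of round_bay between -0.04 and 0.04 m and z of round_soap in the frame of round_bay between -0.006 and 0.008 m and contact force between the fingers and round_soap below 0.3 N and value of joint lid above 0.6 rad), for 0.1 s.
3. the lid is swung most of the way down (value of joint lid below 0.5 rad).
4. the lid is pressed past its catch and fully shut (value of joint lid below 0.03 rad), for 0.2 s.
At the end, for the whole second after the job is handed in: The lid is shut past its catch (lid angle under 0.03 rad) and stays so with nothing touching it; the bar soap lies flat (tilt under 0.2 rad, within 8 mm of the floor) in the longer compartment and the round soap likewise in the shorter one, both at rest and released (value of joint lid below 0.03 rad and x of bar_soap in the frame of bar_bay between -0.05 and 0.05 m and y of bar_soap in the frame of bar_bay between -0.04 and 0.04 m and z of bar_soap in the frame of bar_bay between -0.006 and 0.008 m and angle between each of bar_soap, round_soap's own z axis and vertical below 0.2 rad and linear speed of each of bar_soap, round_soap below 0.05 m/s and contact force between the fingers and bar_soap below 0.3 N and x of round_soap in the frame of round_bay between -0.05 and 0.05 m and y of round_soap in the frame of round_bay between -0.04 and 0.04 m and z of round_soap in the frame of round_bay between -0.006 and 0.008 m and contact force between the fingers and round_soap below 0.3 N).
It fails at once if a bystander (stamp, nail brush, bottle or tin) is pushed more than 40 mm from its place (distance of any of stamp, nail_brush, oil_bottle, salve_tin from where it was at the start of the episode above 0.04 m).
It fails at once if the bar soap is dropped or thrown (moves faster than 0.8 m/s with no finger on it, as after a fall of more than 30 mm) (linear speed of bar_soap above 0.8 m/s and contact force between the fingers and bar_soap below 0.05 N).
It fails at once if the round soap is dropped or thrown (moves faster than 0.8 m/s with no finger on it, as after a fall of more than 30 mm) (linear speed of round_soap above 0.8 m/s and contact force between the fingers and round_soap below 0.05 N).
It also fails if it takes over 72 s, if anything falls off the work surface, if the arm or the gripper's body presses on something with over 40 N, if the wrist force passes 120 N, or if a joint passes its speed limit or range.

## Working session

There is one attempt and no reset: what is moved stays moved. The work goes in short steps, Python scripts to look and compute and a tool call to move; the robot and the scene stay as the last step left them, time stands still between calls to the robot, and variables do not carry over. Pictures are saved under pics/ and viewed, and the job is handed in when it is done.

Besides the shell and the picture viewer there is one more tool, called after "Emit:" by a JSON object that holds its "op" and its "data". drive_tool: Moves the arm, as the interface text tells. Shift numbers are shares of 0.25 m and turn numbers shares of 360 degrees, none past 1 either way. Its arguments: {"type":"object","properties":{"commands":{"type":"array","items":{"type":"array","items":{"type":"array","items":{"type":"number","minimum":-1,"maximum":1}}}},"grip":{"type":"number"}},"required":["commands"]}

```bash
mkdir -p pics; cat > h.py <<'E'
import numpy as np, cv2
from bench import robot, imaging
def snap(n,fn=None):
    s=imaging.snapshot(n)
    if fn: cv2.imwrite('pics/'+fn,s['pixels'][:,:,::-1])
    return s
def world(s):
    z=s['z_map'];K=s['mtx'];h,w=z.shape
    u,v=np.meshgrid(np.arange(w),np.arange(h))
    x=(u-K[0,2])/K[0,0]*z;y=(v-K[1,2])/K[1,1]*z
    P=np.stack([x,-y,-z,np.ones_like(z)],-1)
    return (P@np.linalg.inv(s['extrinsics']).T)[...,:3]
E
python3 - <<'E'
from h import *
for n in ['scene','side','wrist']:
    s=snap(n,n+'0.png'); np.savez('pics/'+n+'0.npz',**s); print(n,s['mtx'].round(1).tolist(),s['extrinsics'].round(3).tolist(),[k for k in s])
o=robot.get_obs();print(o, robot.pinch_z)
E
```

```text
scene [[444.1, 0.0, 321.7], [0.0, 444.1, 238.0], [0.0, 0.0, 1.0]] [[-0.402, 0.916, -0.008, 0.17], [-0.496, -0.21, 0.842, 0.215], [0.77, 0.342, 0.539, -1.272], [0.0, 0.0, 0.0, 1.0]] ['pixels', 'z_map', 'mtx', 'extrinsics']
side [[480.2, 0.0, 321.2], [0.0, 480.2, 242.7], [0.0, 0.0, 1.0]] [[0.874, -0.486, 0.007, -0.445], [0.298, 0.547, 0.782, -0.262], [-0.383, -0.682, 0.623, -0.716], [0.0, 0.0, 0.0, 1.0]] ['pixels', 'z_map', 'mtx', 'extrinsics']
wrist [[371.6, 0.0, 314.1], [0.0, 371.6, 237.8], [0.0, 0.0, 1.0]] [[0.31, 0.951, -0.002, -0.549], [-0.923, 0.3, -0.24, 0.026], [-0.227, 0.076, 0.971, -0.39], [0.0, 0.0, 0.0, 1.0]] ['pixels', 'z_map', 'mtx', 'extrinsics']
{'time': 0.15, 'joint_positions': array([ 1.15189313e+00,  8.77815822e-02,  1.37185635e+00, -1.05373568e-05,
        1.68357625e+00, -1.03138225e-01]), 'qvel': array([-0.00051985, -0.00253901, -0.00440045, -0.00084634,  0.00074057,
        0.00101433]), 'joint_torque': array([ 5.51809062e-04, -3.40643513e+01, -3.02792823e+01,  7.17014470e-02,
        3.05479369e-02, -1.31366537e-04]), 'tool_pos': array([0.1706644 , 0.52243339, 0.20460078]), 'ee_rot': array([-1.66747635,  1.56917476, -1.98324249]), 'wrist_force': array([ 0.24950722, -0.37186435, -0.13151159]), 'wrist_torque': array([ 0.04497694, -0.05895651, -0.00605421]), 'width': 0.09437936222671837} 0.0188
```

View pics/scene0.png

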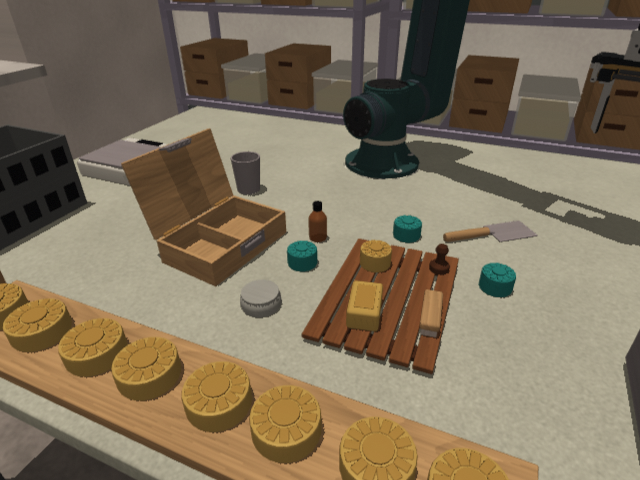

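View pics/side0.png

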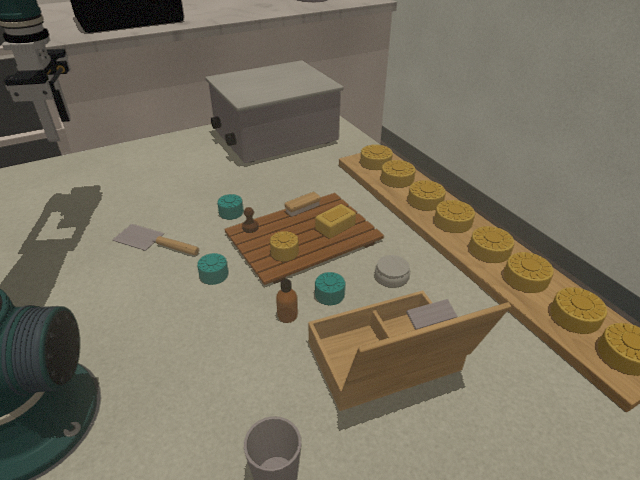

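View pics/wrist0.png

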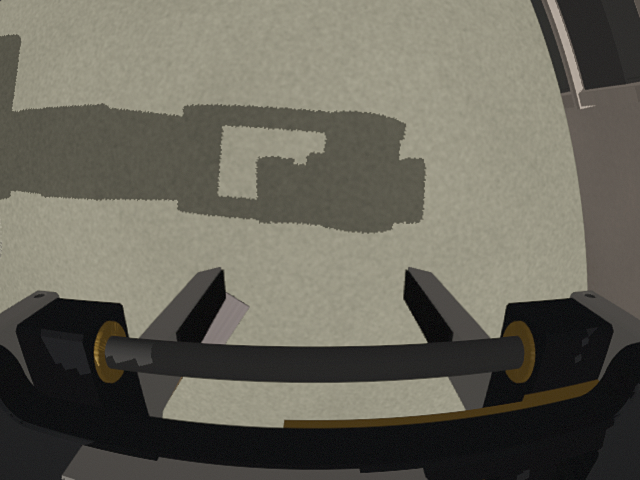

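The scene view shows the box left at (220,235) with the lid open on its far-left side. The draining board is at (385,300), with the bar at (365,305), the round soap at (376,255), the stamp at (440,260) and the brush at (430,312). The bottle is at (318,222) and the tin at (260,297). The side view agrees.

```bash
cat > m.py <<'E'
from h import *
def load(n): 
    d=np.load('pics/'+n+'0.npz'); return {k:d[k] for k in d}
for n in ['scene','side']:
    s=load(n); W=world(s); hsv=cv2.cvtColor(s['pixels'],cv2.COLOR_RGB2HSV)
    X,Y,Z=W[...,0],W[...,1],W[...,2]
    C=-s['extrinsics'][:3,:3].T@s['extrinsics'][:3,3]; print(n,'cam',C.round(3))
    rois={'scene':dict(bar=(340,275,390,335),rnd=(355,235,396,272),stamp=(428,240,455,275),brush=(418,288,446,338),bot=(305,198,330,245),tin=(238,278,284,318)),
          'side':dict(bar=(310,200,360,240),rnd=(268,230,302,264),stamp=(240,205,262,235),brush=(282,192,322,216),bot=(273,275,302,324),tin=(372,255,413,288))}[n]
    for k,(a,b,c,d) in rois.items():
        w=W[b:d,a:c].reshape(-1,3); hh=hsv[b:d,a:c].reshape(-1,3)
        if k in('bar','rnd'): m=(hh[:,0]>17)&(hh[:,0]<32)&(hh[:,1]>120)&(hh[:,2]>70)&(w[:,2]>0.022)
        else: m=w[:,2]>(0.03 if k in('stamp','brush') else 0.008)
        p=w[m]; zt=np.percentile(p[:,2],97); t=p[p[:,2]>zt-0.006]
        (cx,cy),(l1,l2),an=cv2.minAreaRect((t[:,:2]*1000).astype(np.float32))
        # cloud outline
        print(k,len(p),'ztop',zt.round(4),'c',round(cx,1),round(cy,1),'size',round(l1,1),round(l2,1),'ang',round(an,1), 'z05',np.percentile(p[:,2],3).round(3))
E
python3 m.py
```

```text
scene cam [1.155 0.325 0.505]
bar 1500 ztop 0.0559 c 879.7 229.7 size 579.6 50.0 ang 14.2 z05 0.026
rnd 835 ztop 0.0567 c 810.9 242.6 size 704.5 54.6 ang 17.9 z05 0.024
stamp 310 ztop 0.0698 c 809.4 293.8 size 692.8 19.0 ang 6.7 z05 0.03
brush 803 ztop 0.0449 c 859.4 301.0 size 591.5 29.9 ang 7.5 z05 0.034
bot 598 ztop 0.084 c 791.9 157.4 size 798.9 16.1 ang 24.4 z05 0.01
tin 1184 ztop 0.0307 c 902.3 142.3 size 621.5 62.0 ang 32.3 z05 0.01
side cam [ 0.193 -0.561  0.654]
bar 911 ztop 0.0583 c 409.1 -169.1 size 891.9 83.1 ang 55.8 z05 0.025
rnd 721 ztop 0.0594 c 340.3 -191.5 size 794.3 54.4 ang 64.3 z05 0.024
stamp 234 ztop 0.0724 c 337.5 -152.3 size 867.4 18.9 ang 71.8 z05 0.03
brush 417 ztop 0.0483 c 401.3 -130.0 size 957.6 80.3 ang 62.4 z05 0.031
bot 789 ztop 0.0868 c 312.4 -277.3 size 616.0 17.4 ang 65.5 z05 0.01
tin 888 ztop 0.0332 c 452.3 -281.3 size 760.9 63.0 ang 51.9 z05 0.011
```

```bash
sed -i 's/w=W\[b:d,a:c\].reshape(-1,3); hh/w=np.where(s["z_map"][...,None]>0,W,-1)[b:d,a:c].reshape(-1,3); hh/; s/p=w\[m\]/p=w[m];p=p[(p[:,2]<0.12)]/' m.py
cat >> m.py <<'E'
    # floating table check
    m=(s['z_map']>0)&(abs(Z)<0.012)&(X>0.2)&(X<0.8); print('table z',np.median(Z[m]).round(4))
    # box region
    a,b,c,d={'scene':(120,125,292,285),'side':(300,285,515,410)}[n]
    w=W[b:d,a:c][(s['z_map'][b:d,a:c]>0)]
    print('box z hist',np.histogram(w[:,2],bins=np.arange(0,.22,.01))[0])
    r=w[(w[:,2]>0.047)&(w[:,2]<0.056)]; print(cv2.minAreaRect((r[:,:2]*1000).astype(np.float32)))
    H=w[w[:,2]>0.075]; c0=H.mean(0); U,S,V=np.linalg.svd(H-c0,full_matrices=False); nrm=V[2]*np.sign(V[2][0]+1e-9); print('lid plane c',c0.round(3),'n',nrm.round(3),'rms',(S[2]/len(H)**.5).round(4),'maxz',H[:,2].max().round(3), H[H[:,2]>H[:,2].max()-.01].round(3)[::25].tolist()[:12])
    np.save(f'pics/{n}_w.npy',w)
E
python3 m.py
```

```text
scene cam [1.155 0.325 0.505]
bar 1498 ztop 0.0558 c 637.8 168.5 size 81.1 49.1 ang 13.2 z05 0.026
rnd 830 ztop 0.0566 c 503.7 143.6 size 55.4 53.9 ang 49.6 z05 0.024
stamp 307 ztop 0.0696 c 474.8 254.5 size 19.0 17.2 ang 77.1 z05 0.03
brush 797 ztop 0.0447 c 609.3 268.0 size 87.1 29.9 ang 7.5 z05 0.034
bot 594 ztop 0.0838 c 436.8 -3.6 size 19.0 16.1 ang 24.4 z05 0.01
tin 1175 ztop 0.0307 c 667.7 -7.2 size 62.9 62.7 ang 48.1 z05 0.01
table z -0.0006
box z hist [3823 1088 1277 1350 1506 1606  575  643  701  473  467  480  488  508
  505  507  511  527  466  450  148]
((375.293212890625, -355.24609375), (732.7927856445312, 296.68560791015625), 53.1940803527832)
lid plane c [ 0.525 -0.259  0.137] n [0.062 0.977 0.203] rms 0.0103 maxz 0.207 [[0.422, -0.261, 0.199], [0.469, -0.268, 0.198], [0.504, -0.257, 0.203], [0.512, -0.268, 0.2], [0.523, -0.246, 0.205], [0.515, -0.246, 0.2], [0.536, -0.278, 0.199], [0.548, -0.259, 0.204], [0.55, -0.253, 0.204], [0.55, -0.251, 0.202], [0.564, -0.282, 0.198], [0.585, -0.284, 0.198]]
side cam [ 0.193 -0.561  0.654]
bar 907 ztop 0.0583 c 635.6 165.3 size
[... 285 characters left out ...]
g 39.3 z05 0.01
tin 881 ztop 0.033 c 665.9 -8.8 size 63.8 61.7 ang 66.4 z05 0.011
table z 0.0014
box z hist [12567  1166  1416  1246   719  1027   280   286   304   309   317   348
   345   357   379   405   401   419   446  1001  1190]
((537.4218139648438, -167.2487335205078), (153.44223022460938, 218.92417907714844), 81.47046661376953)
lid plane c [ 0.515 -0.267  0.159] n [0.143 0.972 0.185] rms 0.007 maxz 0.21 [[0.551, -0.254, 0.209], [0.541, -0.254, 0.208], [0.548, -0.258, 0.207], [0.546, -0.257, 0.205], [0.531, -0.254, 0.207], [0.62, -0.294, 0.2], [0.541, -0.259, 0.205], [0.515, -0.25, 0.208], [0.546, -0.262, 0.204], [0.521, -0.253, 0.207], [0.55, -0.267, 0.205], [0.517, -0.252, 0.206]]
```

```bash
python3 - <<'E'
from h import *
for n,dz in(('side',-.0015),('scene',.0008)):
    w=np.load(f'pics/{n}_w.npy'); 
    w=w[(w[:,1]>-0.35)&(w[:,0]>.38)]; w[:,2]+=dz
    r=w[(w[:,2]>0.047)&(w[:,2]<0.0545)]
    for yaw in [-98.5]:
        t=np.radians(yaw); ex=np.array([np.cos(t),np.sin(t)]);ey=np.array([-ex[1],ex[0]])
        q=np.c_[(r[:,:2]-[.537,-.167])@ex,(r[:,:2]-[.537,-.167])@ey]*1000
        print(n,'x pct',np.percentile(q[:,0],[0,1,5,95,99,100]).round(1),'y',np.percentile(q[:,1],[0,1,5,95,99,100]).round(1))
        print(np.histogram(q[:,0],bins=range(-84,100,6)))
        print(np.histogram(q[:,1],bins=range(-120,126,6))[0])
        # -x wall edge fit: per y slice min x
        ys=np.arange(-100,101,20); e=[(y,np.percentile(q[abs(q[:,1]-y)<8,0],3)) for y in ys if (abs(q[:,1]-y)<8).sum()>5]
        e=np.array(e);print('edge',e.round(1).tolist(),'slope deg',np.degrees(np.polyfit(e[:,0],e[:,1],1)[0]).round(2))
    # lid
    wl=w[w[:,2]>.07]; q=np.c_[(wl[:,:2]-[.537,-.167])@ex,(wl[:,:2]-[.537,-.167])@ey,wl[:,2]]*1000
    for z in range(75,215,10):
        k=q[abs(q[:,2]-z)<5]; 
        if len(k)>10: print(z,len(k),'x',np.percentile(k[:,0],[2,50,98]).round(1),'y',np.percentile(k[:,1],[1,99]).round(1))
E
```

```text
side x pct [-76.5 -75.5 -74.   75.7  76.5  76.9] y [-109.  -108.6 -108.2  104.2  108.1  109.9]
(array([  0, 148, 390,  21,  24,  25,  22,  15,  14,  14,  11,  17,  15,
        12,  15,  14,  16,  15,  17,  18,  17,  16,  15,  18,  16,   4,
        92,   0,   0,   0]), array([-84, -78, -72, -66, -60, -54, -48, -42, -36, -30, -24, -18, -12,
        -6,   0,   6,  12,  18,  24,  30,  36,  42,  48,  54,  60,  66,
        72,  78,  84,  90,  96]))
[  0  71 275  19  20  18  18  18  19  19  19  17  18  18  21  17  17  18
  15  18  17  18  16  17  15  18  13  18  16  18  15  14  16  18  18  15
  17  55  12   0]
edge [[-100.0, -73.0], [-80.0, -74.4], [-60.0, -74.7], [-40.0, -74.8], [-20.0, -74.7], [0.0, -75.1], [20.0, -75.7], [40.0, -74.2], [60.0, -75.2], [80.0, -74.3], [100.0, -74.3]] slope deg -0.18
75 292 x [79.1 82.2 83.8] y [-108.1  104.2]
85 305 x [82.9 85.  86.7] y [-108.3  105. ]
95 308 x [84.9 87.7 89.4] y [-108.4  105.7]
105 330 x [88.8 90.6 92.3] y [-108.3  104.6]
115 334 x [91.6 93.4 95. ] y [-108.4  105.6]
125 357 x [94.1 96.3 98. ] y [-108.1  104. ]
135 357 x [ 97.2  99.2 100.7]
[... 1095 characters left out ...]
[60.0, -76.0], [80.0, -76.7], [100.0, -76.4]] slope deg -0.3
75 445 x [69.8 73.1 76.6] y [-104.4  109.7]
85 463 x [72.3 75.8 79.3] y [-103.1  109.8]
95 478 x [75.2 78.7 82.1] y [-102.9  110. ]
105 473 x [78.6 81.6 85.2] y [-102.7  110. ]
115 480 x [81.3 84.4 88.1] y [-104.1  110.2]
125 486 x [84.5 87.2 91.2] y [-102.8  109.5]
135 491 x [86.6 90.  93.4] y [-103.   110.5]
145 511 x [89.3 93.  96.4] y [-105.   109.9]
155 506 x [92.8 95.7 98.9] y [-102.6  109.8]
165 520 x [ 95.4  98.6 102.2] y [-104.   110.2]
175 518 x [ 98.3 101.3 104.7] y [-103.   110.1]
185 484 x [100.8 104.1 107.2] y [-103.3  110.6]
195 454 x [ 80.8 106.9 113.2] y [-103.5  110.2]
205 172 x [ 79.5  82.6 107.4] y [-33.6  39. ]
```

Measurements from the two views agree within about 4 mm. The bar is near (0.637, 0.167) with its long axis at 13°. The round soap is near (0.502, 0.141). The box centre is near (0.538, -0.163) with yaw about -98.5°, and the lid is at about 1.84 rad. Next I work out the tool headings.

```bash
cat >> h.py <<'E'
from scipy.spatial.transform import Rotation as Ro
def plan(tx,ty,tz,head=None,st=None):
    """deltas: translation in tool axes (fraction), then turn (fraction) that brings tool-y heading to head deg (mod 180)"""
    o=robot.get_obs(); R=Ro.from_euler('xyz',o['ee_rot']).as_matrix(); p=o['tool_pos']
    hy=np.degrees(np.arctan2(R[1,1],R[0,1])); d=R.T@(np.array([tx,ty,tz])-p)
    print('t',round(o['time'],2),'pos',p.round(4),'heady',hy.round(1),'tilt',R[:,0].round(3),'w',round(o['width'],4),'F',o['wrist_force'].round(1),'q',o['joint_positions'].round(2))
    print('tool shift m',d.round(4),'frac',(d/.25).round(4))
    if head is not None:
        a=(head-hy+90)%180-90; print('turn heading',round(a,1),'-> about tool x (down) frac',round(-a/360,4),'alt',round(-(a-180*np.sign(a))/360,4))
E
python3 - <<'E'
from h import *
plan(.637,.167,.2,103.2)
o=robot.get_obs(); R=Ro.from_euler('xyz',o['ee_rot']).as_matrix();print(R.round(3))
E
```

```text
t 0.15 pos [0.1707 0.5224 0.2046] heady 71.9 tilt [-0.001 -0.001 -1.   ] w 0.0944 F [ 0.2 -0.4 -0.1] q [ 1.15  0.09  1.37 -0.    1.68 -0.1 ]
tool shift m [ 0.0048 -0.193   0.5537] frac [ 0.0193 -0.7721  2.2146]
turn heading 31.3 -> about tool x (down) frac -0.0869 alt 0.4131
[[-0.001  0.311  0.951]
 [-0.001  0.951 -0.311]
 [-1.    -0.002 -0.   ]]
```

Emit:
{"op": "drive_tool", "data": {"commands": [[[0, -0.0483, 0.1384, 0], [0, -0.0483, 0.1384, 0], [0, -0.0483, 0.1384, 0], [0, -0.0483, 0.1384, 0], [0, -0.0483, 0.1384, 0], [0, -0.0483, 0.1384, 0], [0, -0.0483, 0.1384, 0], [0, -0.0483, 0.1384, 0], [0, -0.0483, 0.1384, 0], [0, -0.0483, 0.1384, 0], [0, -0.0483, 0.1384, 0], [0, -0.0483, 0.1384, 0], [0, -0.0483, 0.1384, 0], [0, -0.0483, 0.1384, 0], [0, -0.0483, 0.1384, 0], [0, -0.0483, 0.1384, 0]]], "grip": 1}}

```text
time: 1.75
tool_pos: [0.6379, 0.1662, 0.2049]
ee_rot: [-2.878, 1.57, 3.089]
wrist_force: [0.7, 0.5, 1.3]
width: 0.0938
```

Emit:
{"op": "drive_tool", "data": {"commands": [[[0, 0, 0, 0.023], [0, 0, 0, 0.023], [0, 0, 0, 0.023], [0, 0, 0, 0.023], [0, 0, 0, 0.023], [0, 0, 0, 0.023], [0, 0, 0, 0.023], [0, 0, 0, 0.023], [0, 0, 0, 0.023], [0, 0, 0, 0.023], [0, 0, 0, 0.023], [0, 0, 0, 0.023], [0, 0, 0, 0.023], [0, 0, 0, 0.023], [0, 0, 0, 0.023], [0, 0, 0, 0.023], [0, 0, 0, 0.023], [0, 0, 0, 0.022], [0, 0, 0, 0], [0, 0, 0, 0]]]}}

```text
time: 3.75
tool_pos: [0.6369, 0.1672, 0.2051]
ee_rot: [-0.219, 1.57, -3.127]
wrist_force: [-0.3, 0.9, 0.3]
width: 0.0941
```

```bash
python3 - <<'E'
from h import *
s=snap('wrist','w1.png')
plan(.637,.167,.026,-76.8)
E
```

```text
t 3.8 pos [0.6369 0.1672 0.2051] heady -76.6 tilt [-0.001 -0.    -1.   ] w 0.0943 F [-0.3 -0.4  0.8] q [0.17 0.33 1.08 0.   1.73 1.51]
tool shift m [ 1.791e-01  3.000e-04 -1.000e-04] frac [ 7.166e-01  1.000e-03 -5.000e-04]
turn heading -0.2 -> about tool x (down) frac 0.0005 alt -0.4995
```

View pics/w1.png

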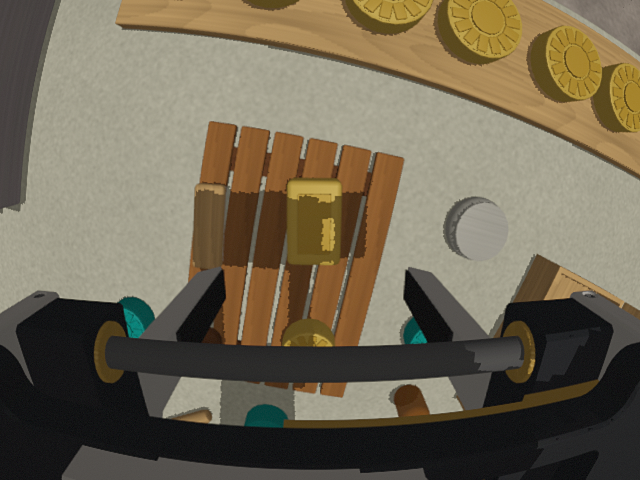

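The bar is centred between the fingers at about (315,222) and looks aligned. I'll cross-check it with a fisheye ray.

```bash
cat >> h.py <<'E'
def fray(s,uv,z):
    K=s['mtx'];f=K[0,0]; d=np.atleast_2d(uv).astype(float)-[K[0,2],K[1,2]]; r=np.hypot(*d.T); th=r/f
    v=np.c_[np.sin(th)*d[:,0]/r,-np.sin(th)*d[:,1]/r,-np.cos(th)]
    R=s['extrinsics'][:3,:3];C=-R.T@s['extrinsics'][:3,3]; w=v@R
    return C+w*((z-C[2])/w[:,2:3])
E
python3 - <<'E'
from h import *
s=snap('wrist'); print(fray(s,[[290,193],[338,193],[339,262],[290,262]],.0).round(3).tolist())
print(fray(s,[[290,180],[338,180],[339,264],[290,264]],.054).round(4).tolist())
hsv=cv2.cvtColor(s['pixels'],cv2.COLOR_RGB2HSV); m=cv2.inRange(hsv,(20,110,40),(32,255,255)); m[:,:275]=0;m[:,355:]=0;m[:165]=0;m[275:]=0
c=max(cv2.findContours(m,0,2)[0],key=cv2.contourArea)[:,0]; P=fray(s,c,.054)
print(len(c),cv2.minAreaRect((P[:,:2]*1000).astype(np.float32)))
E
```

```text
[[0.653, 0.196, 0.0], [0.665, 0.148, 0.0], [0.592, 0.128, 0.0], [0.58, 0.18, 0.0]]
[[0.6717, 0.197, 0.054], [0.6816, 0.1555, 0.054], [0.6061, 0.1354, 0.054], [0.5955, 0.1799, 0.054]]
76 ((639.5034790039062, 167.56756591796875), (80.37867736816406, 48.873870849609375), 12.590166091918945)
```

Emit:
{"op": "drive_tool", "data": {"commands": [[[0.1, 0, -0.008, 0], [0.1, 0, 0, 0], [0.1, 0, 0, 0], [0.1, 0, 0, 0], [0.1, 0, 0, 0], [0.08, 0, 0, 0], [0.06, 0, 0, 0], [0.04, 0, 0, 0], [0.03, 0, 0, 0], [0, 0, 0, 0], [0, 0, 0, 0]]]}}

```text
time: 4.95
tool_pos: [0.6396, 0.1678, 0.0288]
ee_rot: [3.129, 1.569, 0.218]
wrist_force: [-0.2, 0.2, 0.1]
width: 0.0939
```

Emit:
{"op": "drive_tool", "data": {"commands": [[[0, 0, 0, 0], [0, 0, 0, 0], [0, 0, 0, 0], [0, 0, 0, 0], [0, 0, 0, 0], [0, 0, 0, 0], [0, 0, 0, 0], [0, 0, 0, 0], [0, 0, 0, 0], [0, 0, 0, 0]]], "grip": 0}}

```text
time: 5.95
tool_pos: [0.639, 0.1678, 0.028]
ee_rot: [-1.503, 1.571, 1.87]
wrist_force: [-0.8, 0.0, 0.5]
width: 0.0496
```

Emit:
{"op": "drive_tool", "data": {"commands": [[[-0.02, 0, 0, 0], [-0.04, 0, 0, 0], [-0.08, 0, 0, 0], [-0.1, 0, 0, 0], [-0.1, 0, 0, 0], [-0.1, 0, 0, 0], [-0.1, 0, 0, 0], [-0.1, 0, 0, 0], [-0.04, 0, 0, 0], [0, 0, 0, 0]]]}}

```text
time: 6.95
tool_pos: [0.64, 0.1678, 0.2008]
ee_rot: [3.082, 1.566, 0.171]
wrist_force: [0.1, 0.6, -1.0]
width: 0.0496
```

```bash
python3 - <<'E'
from h import *
s=snap('wrist','w2.png');s=snap('scene','s2.png')
plan(.4905,-.156,.19,-8.5)
E
```

```text
t 7.05 pos [0.6386 0.1676 0.197 ] heady -76.8 tilt [-0.001 -0.    -1.   ] w 0.0497 F [ 0.1  0.4 -0.7] q [0.17 0.34 1.09 0.   1.72 1.51]
tool shift m [0.0073 0.2811 0.2182] frac [0.0291 1.1246 0.8728]
turn heading 68.3 -> about tool x (down) frac -0.1897 alt 0.3103
```

View pics/s2.png

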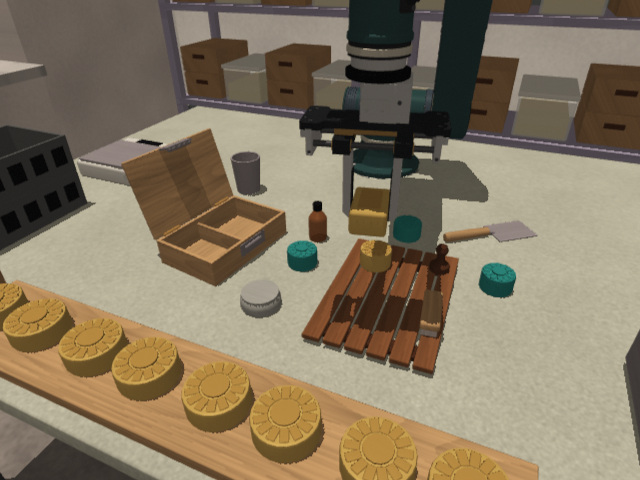

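View pics/w2.png

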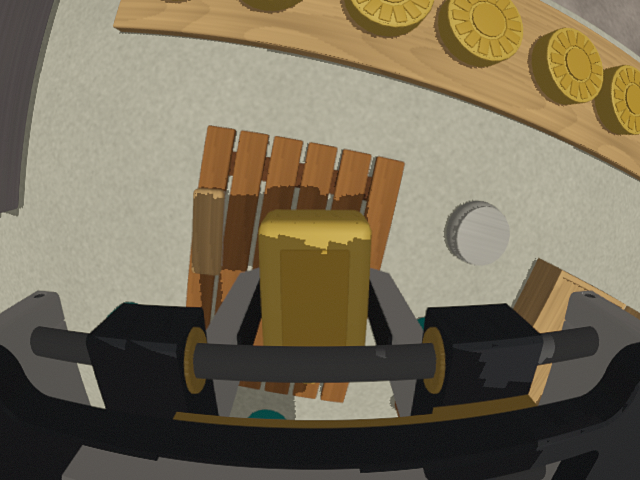

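The bar is held level between the pads at (315,290), and the stamp, brush and round soap have not moved. I'm carrying it to the box.

Emit:
{"op": "drive_tool", "data": {"commands": [[[0, 0.08, 0.06, 0], [0, 0.1125, 0.0873, 0], [0, 0.1125, 0.0873, 0], [0, 0.1125, 0.0873, 0], [0, 0.1125, 0.0873, 0], [0, 0.1125, 0.0873, 0], [0, 0.1125, 0.0873, 0], [0, 0.1125, 0.0873, 0], [0, 0.1125, 0.0873, 0], [0, 0.1125, 0.0873, 0], [0, 0.0321, 0.0271, 0], [0, 0, 0, 0]]]}}

```text
time: 8.25
tool_pos: [0.4898, -0.1566, 0.1964]
ee_rot: [-0.798, 1.568, 2.572]
wrist_force: [-0.4, 0.6, -1.0]
width: 0.0498
```

Emit:
{"op": "drive_tool", "data": {"commands": [[[0, 0, 0, -0.02], [0, 0, 0, -0.02], [0, 0, 0, -0.02], [0, 0, 0, -0.02], [0, 0, 0, -0.02], [0, 0, 0, -0.02], [0, 0, 0, -0.02], [0, 0, 0, -0.02], [0, 0, 0, -0.02], [0, 0, 0, -0.0097], [0, 0, 0, 0], [0, 0, 0, 0]]]}}

```text
time: 9.45
tool_pos: [0.4912, -0.1547, 0.1974]
ee_rot: [-2.437, 1.57, 2.127]
wrist_force: [1.1, -0.1, -0.8]
width: 0.0499
```

```bash
python3 - <<'E'
from h import *
s=snap('wrist','w3.png');s=snap('scene','s3.png');s=snap('side','d3.png')
plan(.4905,-.156,.018,-8.5)
E
```

```text
t 9.6 pos [ 0.491  -0.1554  0.1977] heady -8.5 tilt [-0.  0. -1.] w 0.0494 F [ 0.8 -0.1 -1.4] q [-0.42  0.01  1.47  0.    1.67 -0.27]
tool shift m [ 0.1797 -0.0004  0.0007] frac [ 0.7188 -0.0015  0.0029]
turn heading -0.0 -> about tool x (down) frac 0.0001 alt -0.4999
```

View pics/s3.png

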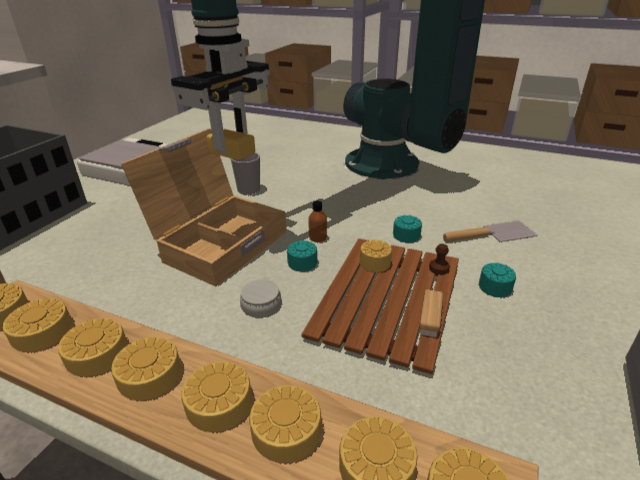

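View pics/w3.png

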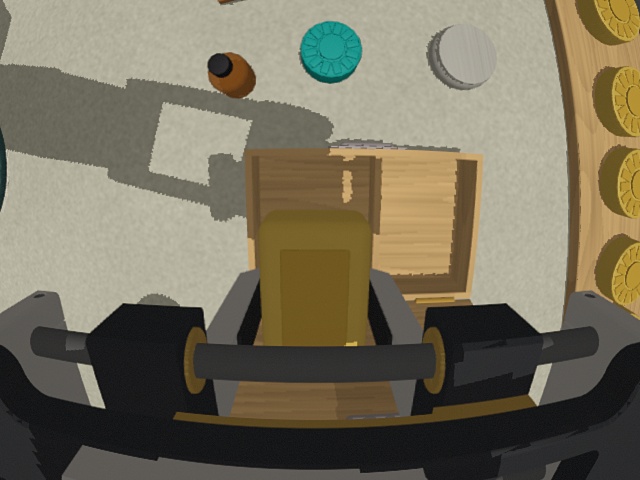

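View pics/d3.png

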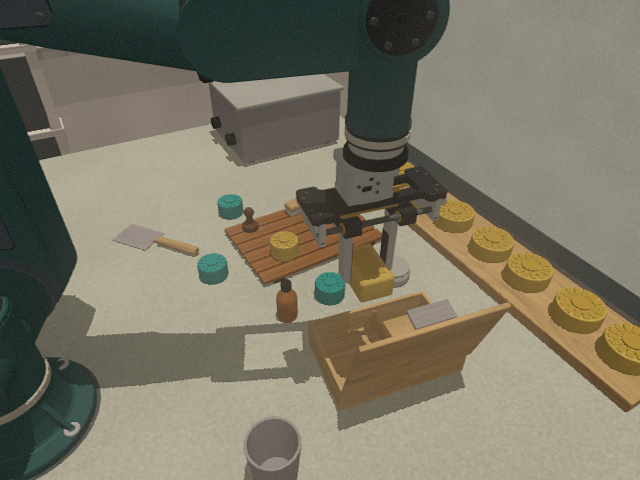

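The wrist view shows the box with its rim corners at (248,150) and (481,155), and the partition near column 375. The bar is parallel to the walls, and the longer compartment is on the left. I'll check the corners with rays.

```bash
python3 - <<'E'
from h import *
s=snap('wrist'); P=fray(s,[[248,150],[481,155]],.052); print(P.round(4).tolist(), np.linalg.norm(P[0]-P[1]))
print(fray(s,[[377,157],[381,157]],.042).round(4))
t=np.radians(-98.5);ex=np.array([np.cos(t),np.sin(t)]);ey=np.array([-ex[1],ex[0]]);c=np.array([.538,-.163])
print([(c-.071*ex+k*.109*ey).round(4) for k in(-1,1)],'bar bay',c-.048*ey,'round',c+.058*ey)
for q in list(P)+list(fray(s,[[379,157]],.042)): print('box frame',((q[:2]-c)@ex).round(4),((q[:2]-c)@ey).round(4))
E
```

```text
[[0.444, -0.0799, 0.052], [0.6546, -0.111, 0.052]] 0.21281883453619893
[[ 0.5565 -0.1031  0.042 ]
 [ 0.5601 -0.1035  0.042 ]]
[array([ 0.4407, -0.0767]), array([ 0.6563, -0.1089])] bar bay [ 0.49052724 -0.15590515] round [ 0.59536292 -0.17157295]
box frame -0.0683 -0.1052
box frame -0.0687 0.1076
box frame -0.062 0.0112
```

Emit:
{"op": "drive_tool", "data": {"commands": [[[0.05, 0, 0.003, 0], [0.1, 0, 0, 0], [0.1, 0, 0, 0], [0.1, 0, 0, 0], [0.1, 0, 0, 0], [0.1, 0, 0, 0], [0.07, 0, 0, 0], [0.05, 0, 0, 0], [0.03, 0, 0, 0], [0.01, 0, 0, 0], [0, 0, 0, 0], [0, 0, 0, 0]]]}}

```text
time: 10.85
tool_pos: [0.4916, -0.157, 0.0215]
ee_rot: [1.354, 1.569, -0.365]
wrist_force: [0.8, 0.1, -1.0]
width: 0.0499
```

Emit:
{"op": "drive_tool", "data": {"commands": [[[0.006, 0, 0, 0], [0.004, 0, 0, 0], [0, 0, 0, 0], [0, 0, 0, 0]]]}}

```text
time: 11.25
tool_pos: [0.4909, -0.1567, 0.0181]
ee_rot: [1.65, 1.571, -0.069]
wrist_force: [-0.6, 0.2, -0.3]
width: 0.0499
```

Emit:
{"op": "drive_tool", "data": {"commands": [[[0.005, 0, 0, 0], [0.004, 0, 0, 0], [0, 0, 0, 0], [0, 0, 0, 0]]]}}

```text
time: 11.65
tool_pos: [0.4909, -0.1567, 0.016]
ee_rot: [1.516, 1.571, -0.203]
wrist_force: [-0.4, 0.4, 1.6]
width: 0.05
```

Emit:
{"op": "drive_tool", "data": {"commands": [[[0, 0, 0, 0], [0, 0, 0, 0], [0, 0, 0, 0], [0, 0, 0, 0], [0, 0, 0, 0], [0, 0, 0, 0]]], "grip": 0.66}}

```text
time: 12.25
tool_pos: [0.4908, -0.1567, 0.0157]
ee_rot: [-2.843, 1.571, 1.721]
wrist_force: [-0.2, 0.8, 0.0]
width: 0.062
```

Emit:
{"op": "drive_tool", "data": {"commands": [[[-0.02, 0, 0, 0], [-0.04, 0, 0, 0], [-0.08, 0, 0, 0], [-0.1, 0, 0, 0], [-0.1, 0, 0, 0], [-0.1, 0, 0, 0], [-0.1, 0, 0, 0], [-0.1, 0, 0, 0], [-0.08, 0, 0, 0], [0, 0, 0, 0], [0, 0, 0, 0]]]}}

```text
time: 13.35
tool_pos: [0.4909, -0.1567, 0.1962]
ee_rot: [1.351, 1.57, -0.368]
wrist_force: [0.1, 0.8, -0.9]
width: 0.062
```

```bash
python3 - <<'E'
from h import *
s=snap('wrist','w4.png')
plan(.502,.1415,.19,81.5)
hsv=cv2.cvtColor(s['pixels'],cv2.COLOR_RGB2HSV)
E
```

```text
t 13.4 pos [ 0.4904 -0.1565  0.1949] heady -8.5 tilt [-0.001  0.001 -1.   ] w 0.0618 F [0.2 0.7 0.8] q [-0.42  0.01  1.47  0.    1.66 -0.27]
tool shift m [ 0.0051 -0.0324 -0.2964] frac [ 0.0204 -0.1298 -1.1857]
turn heading 90.0 -> about tool x (down) frac -0.2499 alt 0.2501
```

View pics/w4.png

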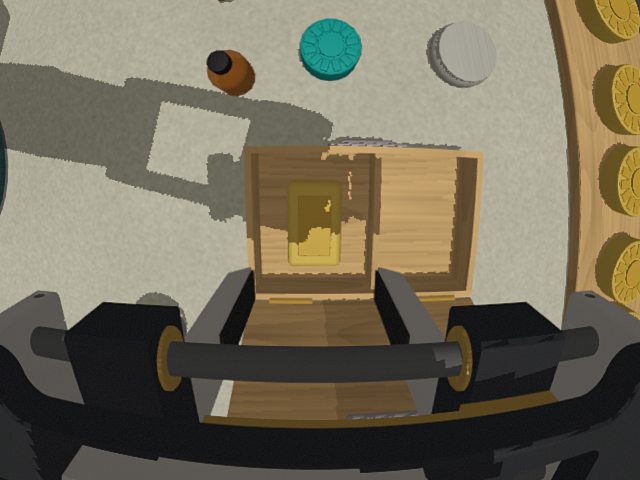

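The bar lies flat in the longer compartment at (315,223). I'm going for the round soap.

Emit:
{"op": "drive_tool", "data": {"commands": [[[0, -0.013, -0.1186, 0], [0, -0.013, -0.1186, 0], [0, -0.013, -0.1186, 0], [0, -0.013, -0.1186, 0], [0, -0.013, -0.1186, 0], [0, -0.013, -0.1186, 0], [0, -0.013, -0.1186, 0], [0, -0.013, -0.1186, 0], [0, -0.013, -0.1186, 0], [0, -0.013, -0.1186, 0], [0, 0, 0, 0]]], "grip": 1}}

```text
time: 14.5
tool_pos: [0.5012, 0.1442, 0.1936]
ee_rot: [-1.625, 1.567, 2.944]
wrist_force: [0.6, -0.5, -1.0]
width: 0.0941
```

Emit:
{"op": "drive_tool", "data": {"commands": [[[0, 0, 0, -0.0227], [0, 0, 0, -0.0227], [0, 0, 0, -0.0227], [0, 0, 0, -0.0227], [0, 0, 0, -0.0227], [0, 0, 0, -0.0227], [0, 0, 0, -0.0227], [0, 0, 0, -0.0227], [0, 0, 0, -0.0227], [0, 0, 0, -0.0227], [0, 0, 0, -0.0227], [0, 0, 0, 0], [0, 0, 0, 0]]]}}

```text
time: 15.8
tool_pos: [0.502, 0.1407, 0.1948]
ee_rot: [-2.687, 1.569, -2.841]
wrist_force: [-0.6, 0.5, -0.4]
width: 0.094
```

```bash
python3 - <<'E'
from h import *
s=snap('wrist','w5.png')
plan(.502,.1415,.028,81.5)
E
```

```text
t 15.85 pos [0.5021 0.1409 0.195 ] heady 81.2 tilt [-0.001 -0.    -1.   ] w 0.0939 F [ 0.2  0.3 -0. ] q [ 0.16  0.03  1.45 -0.    1.66 -1.25]
tool shift m [0.167  0.0007 0.    ] frac [6.679e-01 2.800e-03 1.000e-04]
turn heading 0.3 -> about tool x (down) frac -0.0007 alt 0.4993
```

View pics/w5.png

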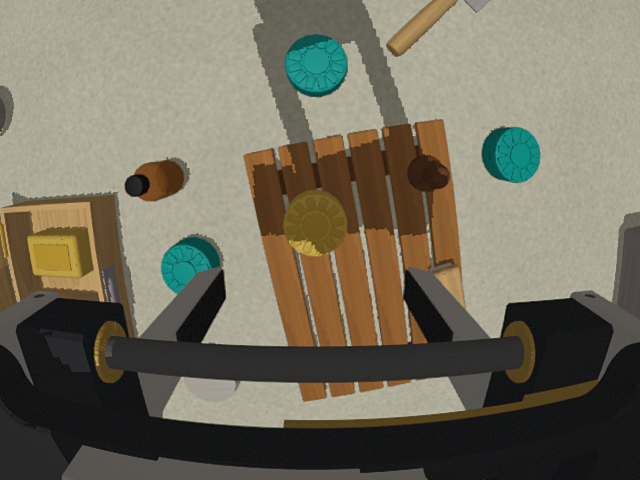

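The round soap is centred at (315,223). The turquoise look-alike at (190,265) is about 115 mm away, clear of the fingers.

Emit:
{"op": "drive_tool", "data": {"commands": [[[0.1, 0.003, 0, 0], [0.1, 0, 0, 0], [0.1, 0, 0, 0], [0.1, 0, 0, 0], [0.1, 0, 0, 0], [0.08, 0, 0, 0], [0.05, 0, 0, 0], [0.03, 0, 0, 0], [0.01, 0, 0, 0], [0, 0, 0, 0]]]}}

```text
time: 16.85
tool_pos: [0.5029, 0.1422, 0.0287]
ee_rot: [0.415, 1.57, 0.265]
wrist_force: [-0.1, -0.0, -0.0]
width: 0.0939
```

Emit:
{"op": "drive_tool", "data": {"commands": [[[0, 0, 0, 0], [0, 0, 0, 0], [0, 0, 0, 0], [0, 0, 0, 0], [0, 0, 0, 0], [0, 0, 0, 0], [0, 0, 0, 0], [0, 0, 0, 0], [0, 0, 0, 0]]], "grip": 0}}

```text
time: 17.75
tool_pos: [0.5026, 0.142, 0.0284]
ee_rot: [-0.338, 1.571, -0.488]
wrist_force: [-0.6, -0.7, 2.7]
width: 0.0577
```

Emit:
{"op": "drive_tool", "data": {"commands": [[[-0.02, 0, 0, 0], [-0.04, 0, 0, 0], [-0.08, 0, 0, 0], [-0.1, 0, 0, 0], [-0.1, 0, 0, 0], [-0.1, 0, 0, 0], [-0.1, 0, 0, 0], [-0.1, 0, 0, 0], [-0.06, 0, 0, 0], [0, 0, 0, 0]]]}}

```text
time: 18.75
tool_pos: [0.5038, 0.1425, 0.2063]
ee_rot: [0.348, 1.565, 0.199]
wrist_force: [-0.1, -0.6, -1.4]
width: 0.0577
```

```bash
python3 - <<'E'
from h import *
s=snap('wrist','w6.png')
t=np.radians(-98.5);ex=np.array([np.cos(t),np.sin(t)]);ey=np.array([-ex[1],ex[0]]);c=np.array([.538,-.163])
g=c+.058*ey-.015*ex;print(g)
plan(g[0],g[1],.2,81.5)
E
```

```text
[ 0.59758006 -0.15673771]
t 18.8 pos [0.503  0.1423 0.2042] heady 81.4 tilt [ 0.002  0.001 -1.   ] w 0.0578 F [ 0.2  0.8 -1.8] q [ 0.17  0.02  1.44  0.    1.68 -1.25]
tool shift m [ 0.0042 -0.2815  0.1382] frac [ 0.0168 -1.1262  0.5528]
turn heading 0.1 -> about tool x (down) frac -0.0002 alt 0.4998
```

View pics/w6.png

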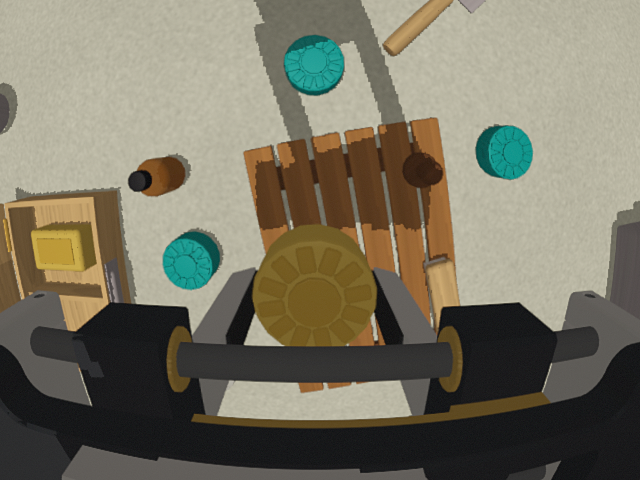

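Emit:
{"op": "drive_tool", "data": {"commands": [[[0, -0.08, 0.04, 0], [0, -0.1126, 0.0553, 0], [0, -0.1126, 0.0553, 0], [0, -0.1126, 0.0553, 0], [0, -0.1126, 0.0553, 0], [0, -0.1126, 0.0553, 0], [0, -0.1126, 0.0553, 0], [0, -0.1126, 0.0553, 0], [0, -0.1126, 0.0553, 0], [0, -0.1126, 0.0553, 0], [0, -0.0328, 0.0151, 0], [0, 0, 0, 0], [0, 0, 0, 0]]]}}

```text
time: 20.1
tool_pos: [0.5965, -0.1558, 0.202]
ee_rot: [2.608, 1.568, 2.459]
wrist_force: [0.4, 0.6, -0.6]
width: 0.0574
```

```bash
python3 - <<'E'
from h import *
s=snap('wrist','w7.png');s=snap('side','d7.png')
plan(.5976,-.1567,.022,81.5)
E
```

```text
t 20.2 pos [ 0.5968 -0.1554  0.2029] heady 81.5 tilt [-0.001  0.001 -1.   ] w 0.0574 F [ 1.1 -0.2 -0.5] q [-0.35  0.24  1.2   0.    1.7  -1.77]
tool shift m [ 0.1809 -0.0013  0.0011] frac [ 0.7238 -0.0051  0.0044]
turn heading 0.0 -> about tool x (down) frac -0.0 alt 0.5
```

View pics/d7.png

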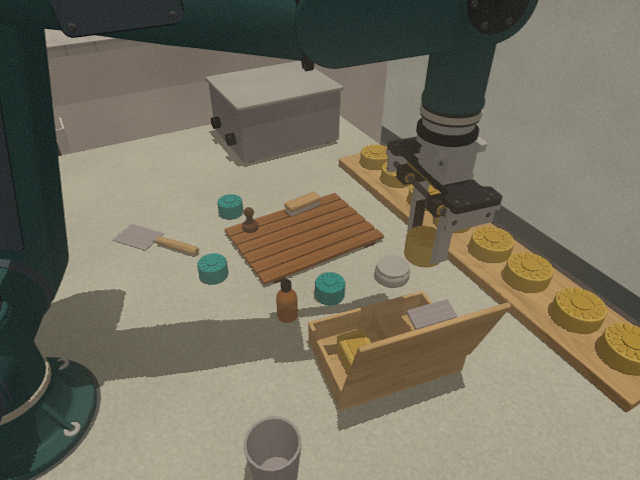

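View pics/w7.png

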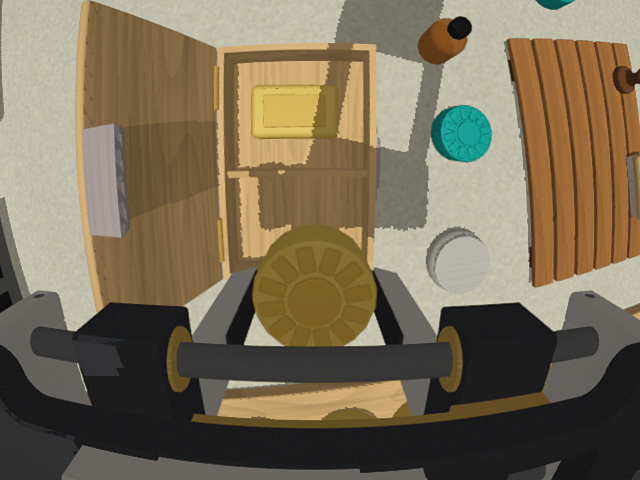

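Emit:
{"op": "drive_tool", "data": {"commands": [[[0.05, -0.005, 0.0044, 0], [0.1, 0, 0, 0], [0.1, 0, 0, 0], [0.1, 0, 0, 0], [0.1, 0, 0, 0], [0.08, 0, 0, 0], [0.06, 0, 0, 0], [0, 0, 0, 0], [0, 0, 0, 0]]]}}

```text
time: 21.1
tool_pos: [0.5981, -0.158, 0.0559]
ee_rot: [0.387, 1.571, 0.238]
wrist_force: [0.2, 0.0, -0.8]
width: 0.0575
```

```bash
python3 - <<'E'
from h import *
s=snap('side','d8.png');s=snap('scene','s8.png')
plan(.5976,-.1567,.018,81.5)
E
```

```text
t 21.2 pos [ 0.5991 -0.1585  0.0574] heady 81.4 tilt [ 0.003 -0.001 -1.   ] w 0.0575 F [-0.9  0.3 -1.3] q [-0.35  0.31  1.41  0.    1.42 -1.77]
tool shift m [ 0.0394  0.0016 -0.0018] frac [ 0.1576  0.0064 -0.0073]
turn heading 0.1 -> about tool x (down) frac -0.0002 alt 0.4998
```

View pics/d8.png

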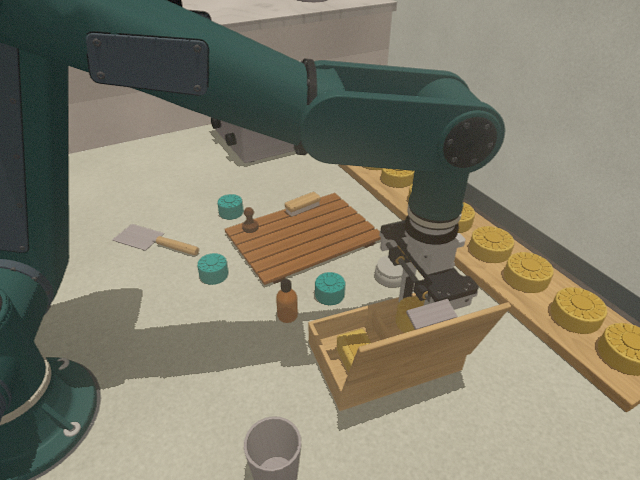

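View pics/s8.png

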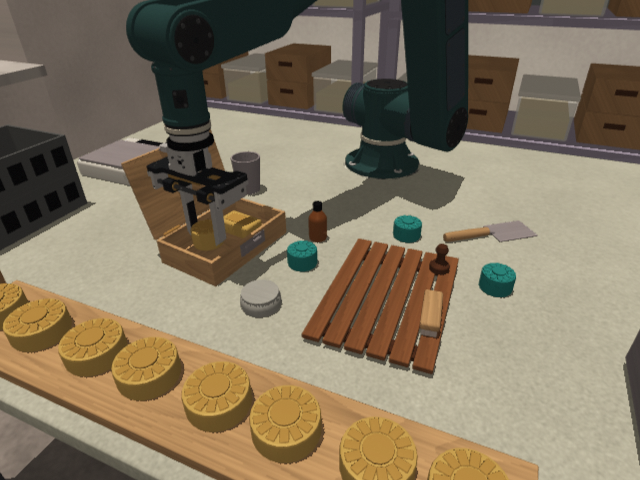

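The fingers straddle the compartment clear of the lid and walls in both views. I'm lowering the rest of the way.

Emit:
{"op": "drive_tool", "data": {"commands": [[[0.03, 0.006, -0.003, 0], [0.04, 0, 0, 0], [0.03, 0, 0, 0], [0.02, 0, 0, 0], [0.01, 0, 0, 0], [0.008, 0, 0, 0], [0, 0, 0, 0], [0, 0, 0, 0], [0, 0, 0, 0]]]}}

```text
time: 22.1
tool_pos: [0.5978, -0.1568, 0.0216]
ee_rot: [-0.049, 1.57, -0.198]
wrist_force: [-0.3, -0.3, -0.2]
width: 0.0575
```

Emit:
{"op": "drive_tool", "data": {"commands": [[[0.006, 0, 0, 0], [0.006, 0, 0, 0], [0, 0, 0, 0], [0, 0, 0, 0]]]}}

```text
time: 22.5
tool_pos: [0.5974, -0.1567, 0.0181]
ee_rot: [2.714, 1.571, 2.564]
wrist_force: [-0.4, 0.9, -0.9]
width: 0.0575
```

Emit:
{"op": "drive_tool", "data": {"commands": [[[0.005, 0, 0, 0], [0.004, 0, 0, 0], [0, 0, 0, 0], [0, 0, 0, 0]]]}}

```text
time: 22.9
tool_pos: [0.5976, -0.1568, 0.0165]
ee_rot: [-0.214, 1.57, -0.363]
wrist_force: [-1.0, 0.7, 1.7]
width: 0.0575
```

Emit:
{"op": "drive_tool", "data": {"commands": [[[0, 0, 0, 0], [0, 0, 0, 0], [0, 0, 0, 0], [0, 0, 0, 0], [0, 0, 0, 0], [0, 0, 0, 0]]], "grip": 0.7}}

```text
time: 23.5
tool_pos: [0.5975, -0.1567, 0.0159]
ee_rot: [1.746, 1.571, 1.596]
wrist_force: [0.3, 0.8, -0.6]
width: 0.0657
```

Emit:
{"op": "drive_tool", "data": {"commands": [[[-0.02, 0, 0, 0], [-0.04, 0, 0, 0], [-0.08, 0, 0, 0], [-0.1, 0, 0, 0], [-0.1, 0, 0, 0], [-0.1, 0, 0, 0], [-0.1, 0, 0, 0], [-0.1, 0, 0, 0], [-0.1, 0, 0, 0], [-0.1, 0, 0, 0], [-0.1, 0, 0, 0], [-0.04, 0, 0, 0], [0, 0, 0, 0]]]}}

```text
time: 24.8
tool_pos: [0.5982, -0.157, 0.2638]
ee_rot: [-0.178, 1.566, -0.327]
wrist_force: [-0.1, 0.4, 0.1]
width: 0.0657
```

```bash
python3 - <<'E'
from h import *
s=snap('wrist','w9.png');s=snap('scene','s9.png')
W=world(s)
hsv=cv2.cvtColor(s['pixels'],cv2.COLOR_RGB2HSV)
t=np.radians(-98.5);ex=np.array([np.cos(t),np.sin(t)]);ey=np.array([-ex[1],ex[0]]);c=np.array([.538,-.163])
bx=(W[...,:2]-c)@ex;by=(W[...,:2]-c)@ey
m=(hsv[...,0]>20)&(hsv[...,0]<32)&(hsv[...,1]>130)&(abs(bx)<.06)&(abs(by)<.1)&(s['z_map']>0)&(W[...,2]>.02)
for n,k in(('bar',m&(by<.01)),('round',m&(by>.01))):
    z=W[...,2][k]; print(n,k.sum(),'ztop pct',np.percentile(z,[50,90,97]).round(4)); kk=k&(W[...,2]>.036)
    print(cv2.minAreaRect((np.c_[bx[kk],by[kk]]*1000).astype(np.float32)))
plan(0,0,.2,81.5)
E
```

```text
bar 2 ztop pct [0.0407 0.0412 0.0413]
((25.783723831176758, -66.01866149902344), (10.164894104003906, 0.0), 170.9702911376953)Traceback (most recent call last):
  File "<stdin>", line 9, in <module>
    return _quantile_unchecked(
        a, q, axis, out, overwrite_input, method, keepdims, weights)
    return _ureduce(a,
                    func=_quantile_ureduce_func,
    ...<5 lines>...
                    overwrite_input=overwrite_input,
                    method=method)
    r = func(a, **kwargs)
    result = _quantile(arr,
                       quantiles=q,
    ...<2 lines>...
                       out=out,
                       weights=wgt)
    slices_having_nans = np.isnan(arr[-1, ...])
                                  ~~~^^^^^^^^^
IndexError: index -1 is out of bounds for axis 0 with size 0
```

View pics/s9.png

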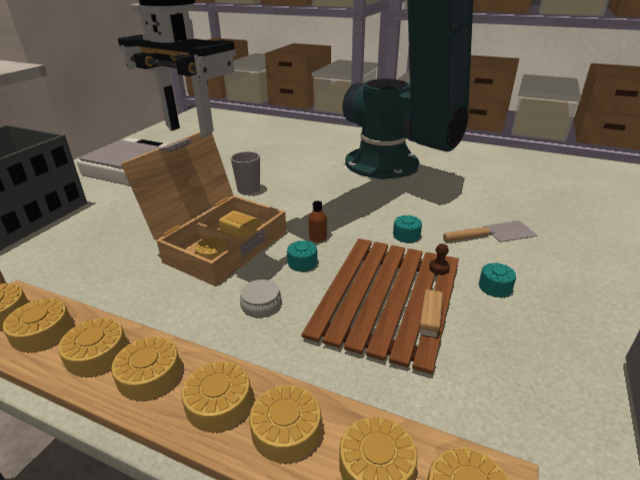

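View pics/w9.png

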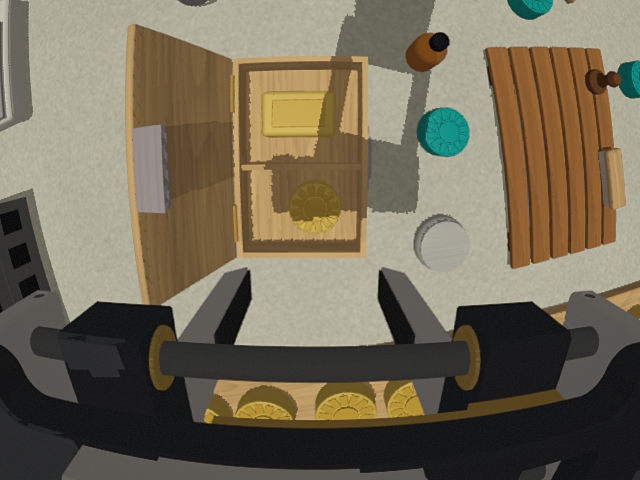

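Both soaps lie flat and inside their compartments: bar at (298,115), round at (315,207), lid still open. I close the fingers and turn the tool so its y and z follow the box's y and x.

Emit:
{"op": "drive_tool", "data": {"commands": [[[0, 0, 0, 0.0227], [0, 0, 0, 0.0227], [0, 0, 0, 0.0227], [0, 0, 0, 0.0227], [0, 0, 0, 0.0227], [0, 0, 0, 0.0227], [0, 0, 0, 0.0227], [0, 0, 0, 0.0227], [0, 0, 0, 0.0227], [0, 0, 0, 0.0227], [0, 0, 0, 0.0227], [0, 0, 0, 0], [0, 0, 0, 0]]], "grip": 0}}

```text
time: 26.2
tool_pos: [0.597, -0.1566, 0.2593]
ee_rot: [-1.798, 1.568, 2.769]
wrist_force: [-1.0, -0.1, -0.1]
width: 0.0005
```

Emit:
{"op": "drive_tool", "data": {"commands": [[[0, -0.03, 0.08, 0], [0, -0.04, 0.12, 0], [0, -0.04, 0.12, 0], [0, -0.04, 0.12, 0], [0, -0.04, 0.12, 0], [0, -0.042, 0.1, 0], [0, 0, 0, 0], [0, 0, 0, 0]]]}}

```text
time: 27.0
tool_pos: [0.5156, -0.3113, 0.2604]
ee_rot: [-2.735, 1.569, 1.83]
wrist_force: [-1.1, 1.3, -0.3]
width: 0.0006
```

```bash
cat > lid.py <<'E'
from h import *
t=np.radians(-98.5);ex=np.array([np.cos(t),np.sin(t)]);ey=np.array([-ex[1],ex[0]]);c=np.array([.538,-.163])
o=robot.get_obs();p=o['tool_pos'];print('bx,by,z',((p[:2]-c)@ex).round(4),((p[:2]-c)@ey).round(4),p[2].round(4),'w',o['width'].round(4),'F',o['wrist_force'].round(1))
E
cat > lid2.py <<'E'
from lid import *
r=.12;pen=.004
P=[]
for th in np.arange(1.75,-.01,-.125):
    u=np.array([-np.cos(th),np.sin(th)]);n=np.array([np.sin(th),np.cos(th)])
    q=np.array([.071,.052])+r*u+(.008-pen)*n+[.008,0]; P.append((th,*q))
P=np.array(P); d=np.diff(P,axis=0)
print('th,bx,z',P[0].round(3))
for a,b in zip(P[1:],d): print(a.round(3),'row x',(-b[2]/.25).round(3),'z',(b[1]/.25).round(3))
E
python3 lid2.py; python3 - <<'E'
from h import *
plan(.516,-.311,.165,-8.5); snap('scene','s10.png')
s=snap('side','d10.png')
E
```

```text
t 27.0 pos [ 0.5156 -0.3113  0.2604] heady -8.5 tilt [-0.     0.001 -1.   ] w 0.0006 F [-1.1  1.3 -0.3] q [-0.64  0.2   1.13  0.    1.81 -0.49]
tool shift m [ 0.0954  0.0004 -0.0002] frac [ 0.3816  0.0017 -0.0009]
turn heading -0.0 -> about tool x (down) frac 0.0001 alt -0.4999Traceback (most recent call last):
  File "lid2.py", line 1, in <module>
    from lid import *
  File "lid.py", line 3, in <module>
    o=robot.get_obs();p=o['tool_pos'];print('bx,by,z',((p[:2]-c)@ex).round(4),((p[:2]-c)@ey).round(4),p[2].round(4),'w',o['width'].round(4),'F',o['wrist_force'].round(1))
                                                                                                                        ^^^^^^^^^^^^^^^^
AttributeError: 'float' object has no attribute 'round'
```

View pics/d10.png

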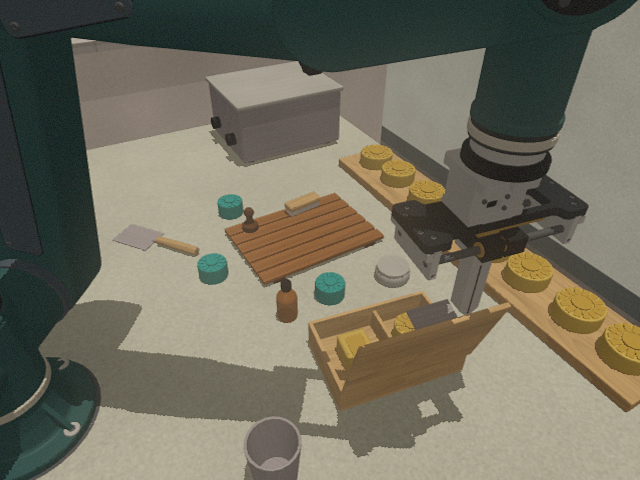

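Both soaps are visible in the box, and the finger is above and behind the lid, where it occludes the lid's top at (470,300). Lowering behind the lid.

Emit:
{"op": "drive_tool", "data": {"commands": [[[0.08, 0, 0, 0], [0.1, 0, 0, 0], [0.1, 0, 0, 0], [0.08, 0, 0, 0], [0.02, 0, 0, 0], [0, 0, 0, 0], [0, 0, 0, 0]]]}}

```text
time: 27.8
tool_pos: [0.5167, -0.3112, 0.1674]
ee_rot: [1.181, 1.569, -0.537]
wrist_force: [0.4, 0.2, 0.3]
width: 0.0007
```

```bash
sed -i "s/o\['width'\].round(4)/round(o['width'],4)/" lid.py; python3 lid2.py; python3 -c "
from h import *
snap('side','d11.png')"
```

```text
bx,by,z 0.1497 0.0008 0.1674 w 0.0007 F [0.4 0.2 0.3]
th,bx,z [1.75  0.104 0.169]
[1.625 0.089 0.172] row x -0.009 z -0.059
[1.5   0.075 0.172] row x -0.002 z -0.06
[1.375 0.06  0.17 ] row x 0.006 z -0.06
[1.25  0.045 0.167] row x 0.013 z -0.058
[1.125 0.031 0.162] row x 0.021 z -0.056
[1.    0.018 0.155] row x 0.027 z -0.053
[0.875 0.005 0.147] row x 0.034 z -0.05
[ 0.75  -0.006  0.137] row x 0.04 z -0.045
[ 0.625 -0.016  0.125] row x 0.045 z -0.04
[ 0.5   -0.024  0.113] row x 0.05 z -0.034
[ 0.375 -0.031  0.1  ] row x 0.053 z -0.027
[ 0.25  -0.036  0.086] row x 0.056 z -0.02
[ 0.125 -0.04   0.071] row x 0.059 z -0.013
[ 0.    -0.041  0.056] row x 0.06 z -0.006
```

View pics/d11.png

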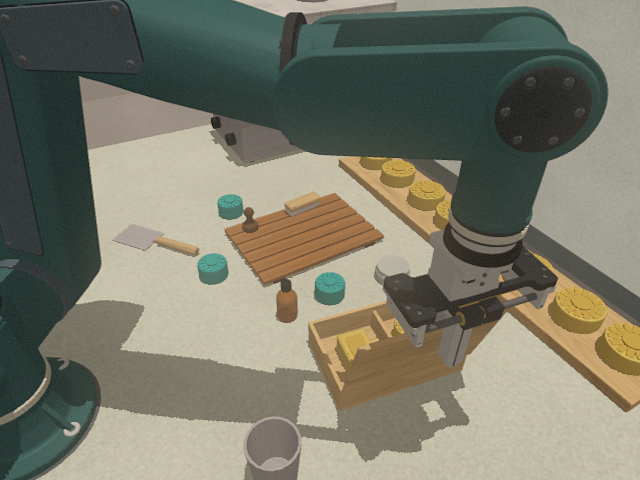

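The finger stands behind the lid at (455,340). Pushing it over.

Emit:
{"op": "drive_tool", "data": {"commands": [[[0, 0, -0.06, 0], [0, 0, -0.06, 0], [0, 0, -0.06, 0], [-0.01, 0, -0.06, 0], [-0.006, 0, -0.06, 0], [0, 0, -0.06, 0], [0.006, 0, -0.06, 0], [0.013, 0, -0.058, 0], [0.021, 0, -0.056, 0], [0, 0, 0, 0]]]}}

```text
time: 28.85
tool_pos: [0.5354, -0.1766, 0.1588]
ee_rot: [-2.496, 1.568, 2.071]
wrist_force: [0.2, -0.8, -0.2]
width: 0.0001
```

```bash
python3 lid.py; python3 -c "
from h import *
snap('scene','s12.png')"
```

```text
bx,by,z 0.0138 -0.0006 0.1588 w 0.0001 F [ 0.2 -0.8 -0.2]
```

View pics/s12.png

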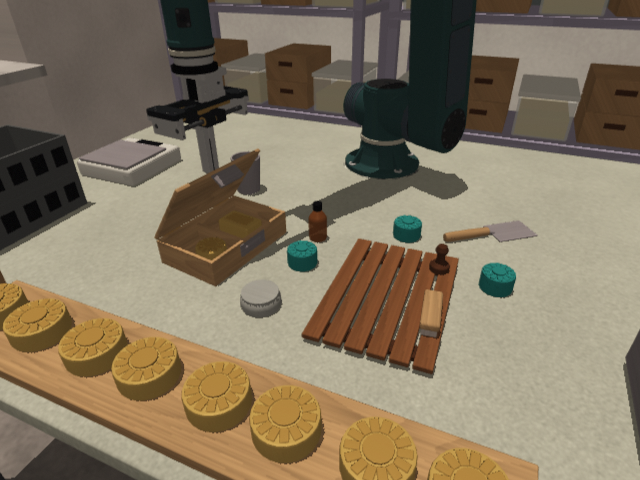

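The lid is following and is down to roughly 0.9 rad. Continuing along the arc.

Emit:
{"op": "drive_tool", "data": {"commands": [[[0.034, 0, -0.055, 0], [0.04, 0, -0.05, 0], [0.045, 0, -0.045, 0], [0.05, 0, -0.04, 0], [0.053, 0, -0.033, 0], [0.056, 0, -0.026, 0], [0.05, 0, -0.018, 0], [0, 0, 0, 0], [0, 0, 0, 0]]]}}

```text
time: 29.8
tool_pos: [0.5451, -0.1131, 0.0774]
ee_rot: [-1.999, 1.57, 2.566]
wrist_force: [-0.6, 0.2, -0.2]
width: 0.0004
```

```bash
python3 lid.py; python3 -c "
from h import *
snap('scene','s13.png')"
```

```text
bx,by,z -0.0504 -0.0004 0.0774 w 0.0004 F [-0.6  0.2 -0.2]
```

View pics/s13.png

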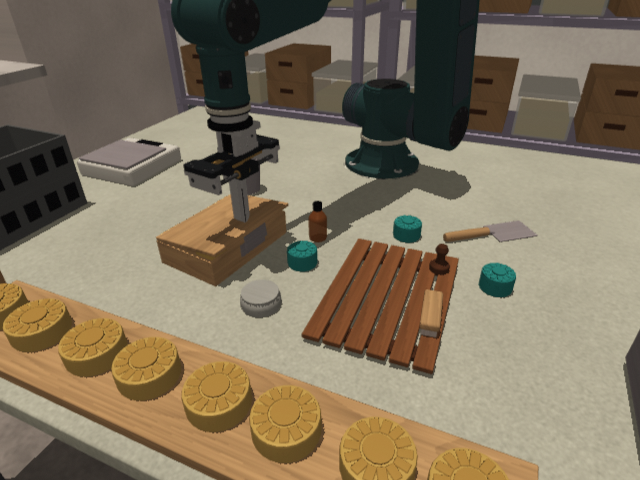

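The lid is nearly shut, with the tongue entering the catch at (255,238). I shift out towards the free edge and press in small steps.

Emit:
{"op": "drive_tool", "data": {"commands": [[[-0.02, 0, -0.02, 0], [0, 0, -0.036, 0], [0.02, 0, 0, 0], [0.01, 0, 0, 0], [0.01, 0, 0, 0], [0.01, 0, 0, 0], [0, 0, 0, 0]]]}}

```text
time: 30.55
tool_pos: [0.5475, -0.0991, 0.0733]
ee_rot: [2.298, 1.57, 0.579]
wrist_force: [-4.4, 2.8, 12.2]
width: 0.0002
```

Emit:
{"op": "drive_tool", "data": {"commands": [[[0.008, 0, 0, 0], [0.008, 0, 0, 0], [0, 0, 0, 0]]]}}

```text
time: 30.85
tool_pos: [0.5476, -0.0991, 0.0729]
ee_rot: [1.863, 1.569, 0.145]
wrist_force: [-10.9, 4.3, 25.5]
width: 0.0003
```

Emit:
{"op": "drive_tool", "data": {"commands": [[[0.006, 0, 0, 0], [0.006, 0, 0, 0], [0, 0, 0, 0]]]}}

```text
time: 31.15
tool_pos: [0.5476, -0.0985, 0.0687]
ee_rot: [2.225, 1.568, 0.507]
wrist_force: [-4.5, 3.6, 10.7]
width: 0.0004
```

```bash
python3 lid.py; python3 -c "
from h import *
snap('scene','s14.png');snap('side','d14.png')"
```

```text
bx,by,z -0.0652 -0.0 0.0687 w 0.0004 F [-4.5  3.6 10.7]
```

View pics/s14.png

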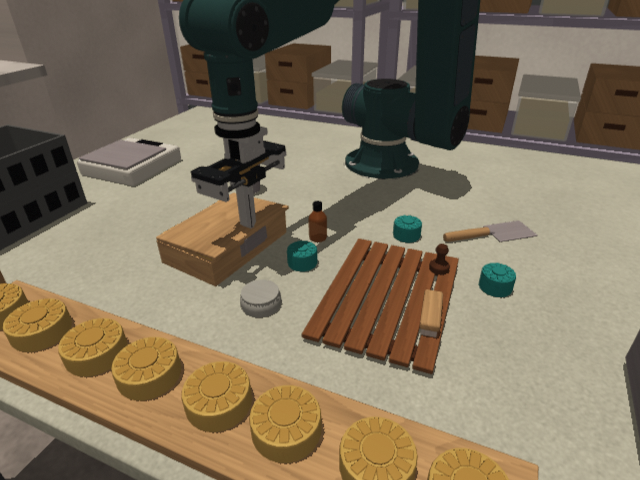

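View pics/d14.png

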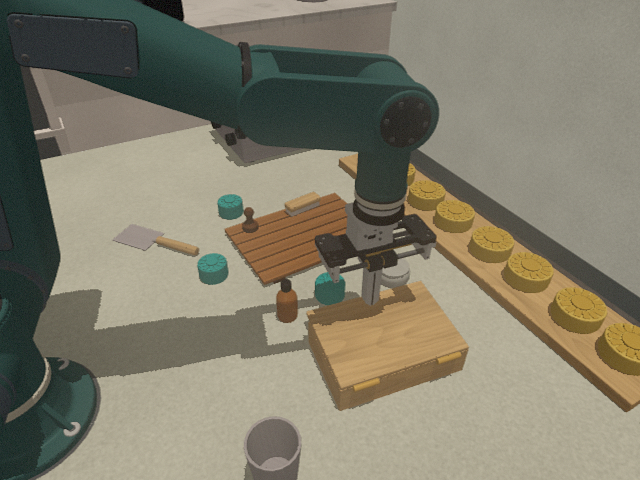

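Nothing else is being touched, and the lid is a few millimetres above the rim. Pressing on.

Emit:
{"op": "drive_tool", "data": {"commands": [[[0.008, 0, 0, 0], [0.008, 0, 0, 0], [0, 0, 0, 0]]]}}

```text
time: 31.55
tool_pos: [0.5477, -0.0994, 0.0601]
ee_rot: [1.893, 1.57, 0.174]
wrist_force: [-1.2, 1.1, 6.4]
width: 0.0005
```

Emit:
{"op": "drive_tool", "data": {"commands": [[[0.006, 0, 0, 0], [0.006, 0, 0, 0], [0, 0, 0, 0]]]}}

```text
time: 31.85
tool_pos: [0.5478, -0.0994, 0.0599]
ee_rot: [1.664, 1.569, -0.055]
wrist_force: [-6.4, 3.2, 15.8]
width: 0.0003
```

TCP is at z = 0.060, which is the height of the shut lid, and it no longer yields under 16 N. I retract and check.

Emit:
{"op": "drive_tool", "data": {"commands": [[[-0.02, 0, 0, 0], [-0.04, 0, 0, 0], [-0.08, 0, 0, 0], [-0.1, 0, 0, 0], [-0.1, 0, 0, 0], [-0.1, 0, 0, 0], [-0.1, 0, 0, 0], [-0.1, 0, 0, 0], [0, 0, 0, 0], [0, 0, 0, 0], [0, 0, 0, 0]]]}}

```text
time: 32.95
tool_pos: [0.5465, -0.0993, 0.2141]
ee_rot: [-1.692, 1.567, 2.873]
wrist_force: [-0.7, -0.7, -0.5]
width: 0.0003
```

```bash
python3 - <<'E'
from lid import *
snap('wrist','w15.png')
for n,dz in(('scene',.0008),('side',-.0015)):
    s=snap(n,n+'15.png'); W=world(s); bx=(W[...,:2]-c)@ex;by=(W[...,:2]-c)@ey; z=W[...,2]+dz
    for a in(-.065,-.03,0,.03,.06):
        m=(abs(bx-a)<.008)&(abs(by)<.1)&(z>.04)&(z<.1)&(s['z_map']>0); print(n,a,m.sum(),np.median(z[m]).round(4) if m.sum() else '')
    W0=world({k:v for k,v in np.load(f'pics/{n}0.npz').items()})
    p0=np.load(f'pics/{n}0.npz')
    # bystander move check: pixel diff in ROI
    rois={'scene':dict(stamp=(428,240,455,275),brush=(418,288,446,338),bot=(305,198,330,245),tin=(238,278,284,318)),'side':dict(stamp=(240,205,262,235),brush=(282,192,322,216),bot=(273,275,302,324),tin=(372,255,413,288))}[n]
    for k,(a,b,cc,d) in rois.items(): print(k,np.median(abs(s['z_map'][b:d,a:cc]-p0['z_map'][b:d,a:cc])).round(4))
E
```

```text
bx,by,z -0.0642 -0.001 0.2141 w 0.0003 F [-0.7 -0.7 -0.5]
scene -0.065 507 0.06
scene -0.03 434 0.0599
scene 0 411 0.06
scene 0.03 389 0.06
scene 0.06 383 0.0602
stamp 0.0014
brush 0.0012
bot 0.0016
tin 0.0012
side -0.065 791 0.0597
side -0.03 865 0.0596
side 0 950 0.0596
side 0.03 1026 0.0597
side 0.06 1108 0.0596
stamp 0.002
brush 0.0021
bot 0.0015
tin 0.0017
```

View pics/scene15.png

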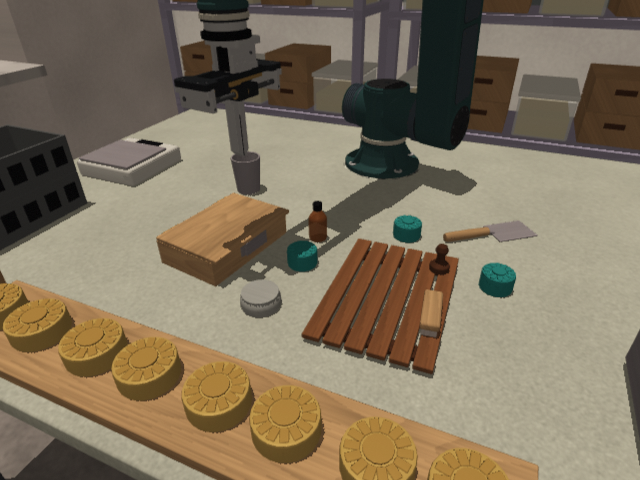

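The lid is flat at 60 mm across its whole width with nothing touching it, and the bystanders have not moved. Handing in.

```bash
python3 -c "
from bench import robot
print(robot.close_job())"
```

```text
the job is handed in; nothing more can be done
None
```

The gift box is packed and shut, and the job was handed in at about 33 s of the 72 s allowed. I set the bar soap in the longer compartment and the round flower soap in the shorter one. Then I swung the lid over from behind and pressed its free edge until it snapped down; the highest upward force I read at the wrist was about 25 N.

- **Lid:** with the gripper withdrawn, depth from both fixed cameras puts the lid top level at 59.6–60.2 mm across its width. That is the shut height of 60 mm.
- **Soaps:** pictures taken before closing showed both flat and released in their compartments. A numeric height check on them failed because its colour mask found too few points. I relied on the pictures, and on the TCP touching down at about 16 mm, as expected for each soap resting on the floor.
- **Bystanders:** stamp, brush, bottle and tin show depth changes of 2 mm or less in their image regions, within noise.

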